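Dock a climate logger in its reading cradle

TASK

Take the climate logger standing in the grey carrier and push it, foot first, down into the empty reading cradle until the side ball clicks into its foot and it stays held when you let go. Press just firmly enough for that - leaning hard on it damages the cradle - and leave the other cradle with its logger, the pot and the brush as they are.

Things in the scene. Friction and masses are not known exactly. Their poses are not given: they have to be found in the camera images.
- logger: The logger to dock: white plastic climate logger, 0.09-0.14 kg, upright in a carrier slot. Origin: centre of its underside; z up along the case, x through its thickness, y along its width. Foot 26 (x) by 52 (y) mm up to z 60 mm; push collar 38 by 70 mm from z 60 to 68 mm, its underside a shoulder round the foot; head 26 by 70 mm up to z 116 mm. Fits either way round.
- logger_head (a point): In the middle of the logger's head, 88 mm above its underside: take it here from above, across the 26 mm thickness (logger's x). The collar stands out 6 mm below, 20 mm under this point, and takes the push if the head slips in the grip. Axes as the logger's.
- logger_groove (a point): Centre of the logger's foot at the level of the catch grooves, 18 mm above its underside. Both narrow edges (+y and -y) have a groove 6 mm deep from 12 to 28.5 mm above the underside; the lowest 7.5 mm of these edges are ramped.
- cradle: The empty reading cradle, fixed: black base 92 (x) by 116 (y) by 10 mm with an upright open bay. Origin: centre of its underside, below the bay's centre; z up. In the bay a sprung contact block, top 54 mm above the origin when free, pushes the logger up with 6 to 7 N and lifts it back to that height unless the catch holds it. Over 30 N between logger and cradle damages it.
- cradle_mouth (a point): Centre of the bay's mouth, 72 mm above the cradle's underside, axes as the cradle's. The bay is 28 mm (x) by 53.5 mm (y); its walls are straight up to 6 mm below this point and flare out 3 mm a side above that. Pushed in, the logger meets the contact block and the ball, roughly 8 to 14 N in all; the push eases as the ball snaps into the groove, and about 4 mm on the collar meets a hard stop.
- cradle_catch_side (a point): Point in the +y arm of the aluminium catch yoke round the bay. A 12 mm sprung ball in this arm stands 4 mm into the bay, 42 mm below the yoke's top; the collar lands on that top. The yoke is clamped at a height that is not given: top 74 to 98 mm above the cradle's underside, so a held logger's underside is 14 to 41 mm above it. This point does not follow the yoke.
- cradle_2: A second cradle of the same make, fixed beside the first (left or right of it), occupied by logger_2. Origin and axes as for cradle. Leave it alone.
- logger_2: Another logger of the same size, standing in cradle_2, its top 138 mm above the bench; origin and axes as for logger. Leave it alone.
- carrier: Grey plastic block fixed to the bench, 75 (x) by 200 (y) by 34 mm high, on a foot plate 80 by 208 mm, with two slots 31 by 57 mm, 24 mm deep, at y = +47 and -47 mm, floors 10 mm above the bench. The logger stands loosely in the +y slot, the other is empty. Origin: centre of its underside, z up.
- pot: Small terracotta bottle, 104 mm tall, 86 mm across, standing on a grey pad 8 mm thick beyond the work. Origin: centre of its underside, z up. Leave it standing where it is.
- brush: Conservator's brush lying on the bench on the robot's side of the work, along its own x. Leave it.
Things that resemble listed ones, but are neither listed nor needed, are in the scene too. Leave any turquoise look-alike of the cradle alone. What is shaped like the logger but turquoise is not meant.

How it is judged:
By the outcome, as a careful person would: the job done as asked, in the order asked, and still so for the second after the job is handed in, with the robot touching nothing.
It also fails if it takes over 61 s, if anything falls off the work surface, if the arm or the gripper's body presses on something with over 40 N, if the wrist force passes 120 N, or if a joint passes its speed limit or range.

ROBOT

A 6-joint arm with a two-finger parallel gripper is mounted at the origin on the work surface. World frame = base frame: x ahead of the robot, y to its left, z up, the work surface at z = 0. Lengths are in m, angles in rad, forces in N, time in s.
With the tool pointing down it reaches from about 0.3 to 0.75 m from the base axis. Payload 8.5 kg.
Tool frame: the origin (TCP) lies at the very end of the fingers, on their centre line; the grasp point (between the pads) lies 19 mm behind it; y points along the fingers, x is the direction in which the jaws open and shut, and the axes are right-handed (so a half turn about y gives the same grasp; the last joint's range is limited). The gripper opens to 88 mm and grips with 3 to 60 N. Pads are 18 mm wide; open, the fingers measure 123 mm over their backs; the gripper's body (75 mm by 187 mm) begins 45 mm behind the grasp point.
Start: joints at [-1.494, 0.381, 1.297, -0, 1.464, -0.215], TCP at [0.158, -0.527, 0.239] pointing down, gripper open.
Joint ranges: [-3.11, 3.11], [-0.89, 2.33], [0.22, 2.48], [-1.42, 4.56], [0.17, 2.85], [-2.88, 2.88]. Speed limits (rad/s): [2.39, 2.39, 3.14, 3.14, 3.14, 3.14].

INTERFACE

Orientations are given as a unit quaternion [w, x, y, z].
In Python, from station import robot, vision gives the robot as it stands.
- The arm moves only by the tool play_rows, never from a script. Its argument "targets" is a list that holds one entry, the list of rows, each a list of 5 numbers: the closure, from 0 (fully open) to 1 (shut), then the shift along the tool's x, y, z in cm, then the turn about the tool's y in rad. A call has 1 to 5 rows; each row shifts and turns the pose as measured when the row begins, along the tool's axes as they then stand; what a row does not reach is not made up. A row lasts 1/8 s, in which the tool goes at most 62.5 mm and 10.7 degrees, less where a joint would pass 70% of its speed; a pose out of reach is approached as far as the arm can. A call with a gripper value outside its range is refused whole. The fingers move at their own pace and stop on an object; "force" is the grip in N (left out, the last holds). Time passes only in rows, so rows that do not move let the fingers close. It gives the time, the measured TCP pose, the force and the opening at its end, in the units of the state.
- robot.sense(): the state, without advancing time (a new reading comes with each control period).
- vision.capture(name): name is "scene" or "side" or "wrist"; returns a dict with "img" (400x640x3 uint8, red, green, blue), "fx", "fy", "cx", "cy" (pixels), "R" (3x3) and "t" (3): a world point X has camera coordinates R X + t. Camera axes: x right, y down, z forward; pixel columns grow to the right and rows downward; lengths in m; the calibration is good to about 2 mm. A picture is of the moment at which its call begins. There is no depth.
- robot.hand_in(): hands the job in, once; it reports no verdict.
The state is a dict: "time": time; "joint_positions": joint angles; "qd": joint speeds; "tau": joint torques, N m; "ee_pos": TCP position; "eef_rot": TCP orientation; "force": force on the tool from outside, world axes, zero at the start; "wrist_torque": the same for the moment, N m; "width": opening from 0.0 (shut) to 1.0 (fully open).
Only numpy, scipy, OpenCV 4.12 (cv2) and the standard library are available. Lean on these libraries where they do the work, as an engineer would, in place of code of your own. Each camera call takes 0.05 s, during which the arm holds its last target. There are 200 camera calls.

## Working session

There is one attempt and no reset: what is moved stays moved. The work goes in short steps, Python scripts to look and compute and a tool call to move; the robot and the scene stay as the last step left them, time stands still between calls to the robot, and variables do not carry over. Pictures are saved under pics/ and viewed, about 8 in all and at most 12, crops included, and the job is handed in when it is done.

Besides the shell and the picture viewer there is one more tool, called after "Request:" in YAML: its name, and indented under it one key for each argument. play_rows: Moves the arm, as the interface text tells. Its arguments: {"type":"object","properties":{"targets":{"type":"array","items":{"type":"array","items":{"type":"array","items":{"type":"number"}}}},"force":{"type":"number"}},"required":["targets"]}

```bash
mkdir -p pics
cat > h.py <<'E'
import numpy as np, cv2
from station import robot, vision
def cap(n,f):
    c=vision.capture(n); cv2.imwrite(f'pics/{f}.png',cv2.cvtColor(c['img'],cv2.COLOR_RGB2BGR))
    np.savez(f'pics/{f}.npz',**{k:np.array(v) for k,v in c.items()}); return c
def load(f): return np.load(f'pics/{f}.npz')
def onplane(c,u,v,z):
    R,t=np.array(c['R']),np.array(c['t']); d=R.T@np.array([(u-c['cx'])/c['fx'],(v-c['cy'])/c['fy'],1]); o=-R.T@t
    return o+d*(z-o[2])/d[2]
def proj(c,X):
    p=np.array(c['R'])@np.array(X)+np.array(c['t']); return np.array([c['fx']*p[0]/p[2]+c['cx'],c['fy']*p[1]/p[2]+c['cy']])
def crop(f,x0,y0,x1,y1,s,g):
    im=cv2.imread(f'pics/{f}.png')[y0:y1,x0:x1]; cv2.imwrite(f'pics/{g}.png',cv2.resize(im,None,fx=s,fy=s,interpolation=cv2.INTER_CUBIC))
E
python3 - <<'E'
from h import *
for n in('scene','side'):
    c=cap(n,n+'0'); print(n,c['fx'],c['cx'],c['cy'],(-np.array(c['R']).T@np.array(c['t'])).round(3),np.array(c['R']).round(3).tolist())
s=robot.sense(); print(s['time'],s['ee_pos'],s['eef_rot'],s['force'],s['width'])
E
```

```text
scene 486.5453459507589 322.1017392222321 206.27519009065765 [1.08  0.483 0.667] [[-0.678, 0.735, -0.009], [0.476, 0.431, -0.767], [-0.559, -0.524, -0.642]]
side 440.6812648393161 321.0017436909492 193.41499109816223 [ 0.447 -0.653  0.644] [[0.981, -0.192, 0.014], [-0.11, -0.618, -0.779], [0.159, 0.762, -0.627]]
0.1 [ 0.15819321 -0.52649613  0.23823278] [ 0.56771248 -0.56704177  0.42228475 -0.4217129 ] [ 0.13018573  0.34520483 -0.43424185] 0.9958770398206274
```

View pics/scene0.png

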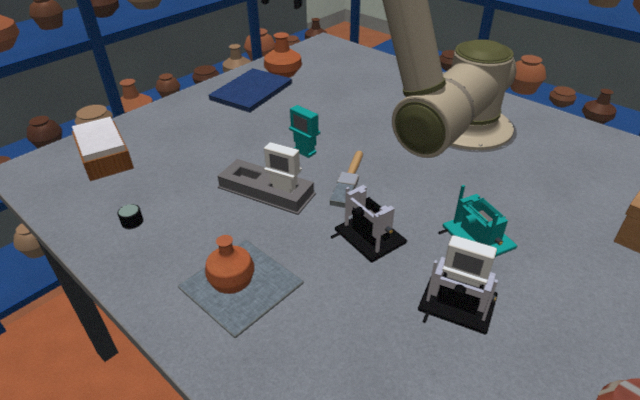

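View pics/side0.png

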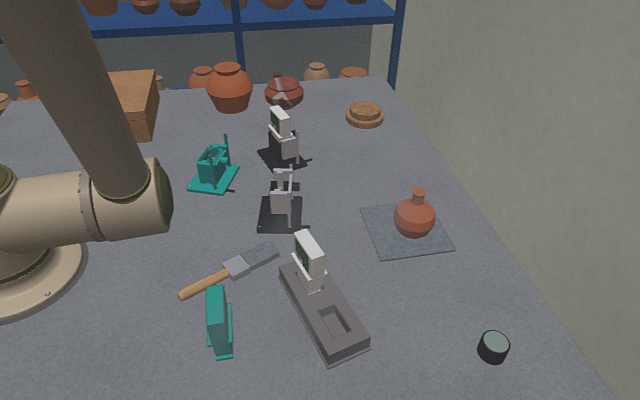

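The scene view shows the carrier at (265,185) with the white logger (281,165), the empty cradle at (370,225), the occupied one at (460,290), turquoise decoys and the pot. The side view shows the logger at (309,262), the empty cradle at (282,205) and the carrier's empty slot at (335,320). I'll enlarge both.

Run:
```python
from h import *
crop('scene0',210,130,410,270,4,'sc')
a=cv2.imread('pics/side0.png')
A=cv2.resize(a[225:365,270:375],None,fx=4,fy=4,interpolation=cv2.INTER_CUBIC)
B=cv2.resize(a[160:240,250:315],None,fx=5.8,fy=5.8,interpolation=cv2.INTER_CUBIC)
o=np.zeros((560,800,3),np.uint8); o[:,:420]=A; o[:464,423:800]=B[:464,:377]; cv2.imwrite('pics/sd.png',o)
```

```text
(no output)
```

View pics/sc.png

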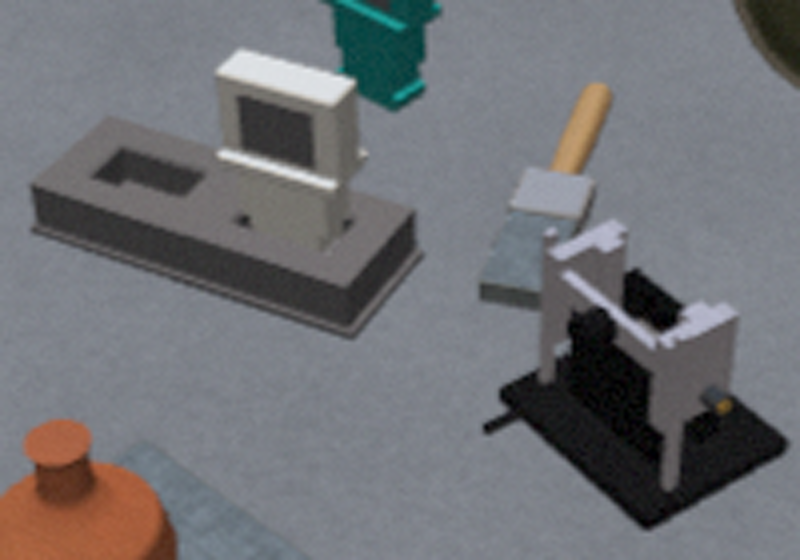

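View pics/sd.png

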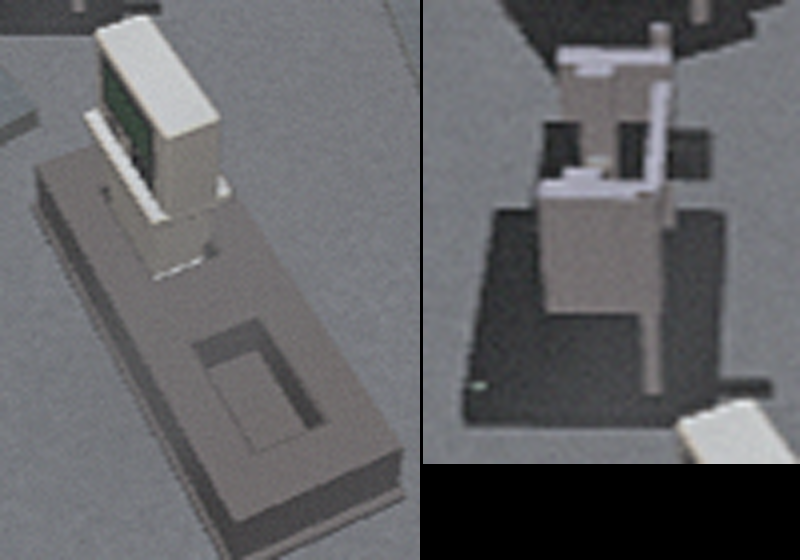

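The scene crop gives the logger's top-face corners at (238,50), (357,83), (332,106) and (218,73), and the cradle base corners at (502,392), (648,527) and (786,443). The side crop gives the logger top at (148,17), (218,117), (162,138) and (97,38), and the base at (725,210), (722,425) and (463,425). I'll fit both rectangles across the two cameras.

```bash
cat > fit.py <<'E'
from h import *
from scipy.optimize import least_squares
S,D=load('scene0'),load('side0')
sc=lambda p:np.array(p)/4+[210,130]
sa=lambda p:np.array(p)/4+[270,225]
sb=lambda p:(np.array(p)-[423,0])/5.8+[250,160]
def rect(q,hx,hy,sg):
    c,s=np.cos(q[2]),np.sin(q[2]); a,b=sg[0]*hx,sg[1]*hy
    return [q[0]+c*a-s*b,q[1]+s*a+c*b]
def fit(obs,hx,hy,z,q0,freez=False):
    f=lambda q:np.concatenate([proj(c,rect(q,hx,hy,sg)+[q[3] if freez else z])-p for c,p,sg in obs])
    r=least_squares(f,q0+([z] if freez else []),loss='soft_l1'); return r.x,f(r.x).reshape(-1,2)
if __name__=='__main__':
  # raw points for sign identification
  for n,c,ps,z in [('logS',S,[sc(p) for p in [(238,50),(357,83),(332,106),(218,73)]],.126),('logD',D,[sa(p) for p in [(148,17),(218,117),(162,138),(97,38)]],.126),
   ('crS',S,[sc(p) for p in [(502,392),(648,527),(786,443)]],.010),('crD',D,[sb(p) for p in [(725,210),(722,425),(463,425),(497,212)]],.010),
   ('carS',S,[sc(p) for p in [(110,117),(32,188),(348,287),(415,213)]],.034),('carD',D,[sa(p) for p in [(37,167),(238,520),(402,450)]],.034)]:
    print(n,[onplane(c,*p,z)[:2].round(4).tolist() for p in ps])
E
python3 fit.py
```

```text
logS [[0.5312, -0.1779], [0.5119, -0.1107], [0.5348, -0.1055], [0.5525, -0.1695]]
logD [[0.5363, -0.1144], [0.5541, -0.1765], [0.5301, -0.1836], [0.5131, -0.1232]]
crS [[0.5393, 0.012], [0.5631, 0.1232], [0.4743, 0.138]]
crD [[0.5634, 0.1152], [0.5431, -0.0038], [0.4528, 0.0126], [0.4756, 0.1296]]
carS [[0.5353, -0.2924], [0.6082, -0.2709], [0.5524, -0.0821], [0.4839, -0.0997]]
carD [[0.4855, -0.1075], [0.5392, -0.2971], [0.6088, -0.2795]]
```

```bash
cat > run1.py <<'E'
from fit import *
sc=lambda p:(np.array(p)+.5)/4-.5+[210,130]
sa=lambda p:(np.array(p)+.5)/4-.5+[270,225]
sb=lambda p:(np.array(p)-[423,0]+.5)/5.8-.5+[250,160]
# signs (x,y) with y ~ +world y
L=[(S,sc(p),s) for p,s in zip([(238,50),(357,83),(332,106),(218,73)],[(-1,-1),(-1,1),(1,1),(1,-1)])]
M=[(D,sa(p),s) for p,s in zip([(148,17),(218,117),(162,138),(97,38)],[(1,1),(1,-1),(-1,-1),(-1,1)])]
K=[(S,sc(p),s) for p,s in zip([(110,117),(32,188),(348,287),(415,213)],[(-1,-1),(1,-1),(1,1),(-1,1)])]
N=[(D,sa(p),s) for p,s in zip([(37,167),(238,520),(402,450)],[(-1,1),(-1,-1),(1,-1)])]
for n,o,a,b,z,q in [('log',L,.013,.035,.126,[.533,-.145,.27]),('log',M,.013,.035,.126,[.533,-.145,.27]),('log',L+M,.013,.035,.126,[.533,-.145,.27]),
 ('car',K,.0375,.1,.034,[.54,-.19,.27]),('car',N,.0375,.1,.034,[.54,-.19,.27]),('car',K+N,.0375,.1,.034,[.54,-.19,.27])]:
    x,r=fit(o,a,b,z,q); print(n,len(o),x.round(4),np.abs(r).max().round(2), r.mean(0).round(2))
E
python3 run1.py
```

```text
log 4 [ 0.5323 -0.1427  0.2749] 1.4 [-0.14 -0.02]
log 4 [ 0.5329 -0.1475  0.2596] 2.01 [-0.07 -0.32]
log 8 [ 0.5326 -0.1449  0.2622] 3.01 [-0.76 -0.89]
car 4 [ 0.5445 -0.188   0.2706] 0.81 [ 0.   -0.02]
car 3 [ 0.5474 -0.1915  0.2671] 1.01 [ 0.04 -0.04]
car 7 [ 0.5458 -0.1898  0.2753] 1.67 [-0.97 -0.41]
```

The carrier and logger fits agree: logger at about (0.533, -0.145), yaw 0.27. Next I'll write a move planner, then look with the wrist camera above the cradle and the logger.

```bash
cat > plan.py <<'E'
import sys; from h import *
from scipy.spatial.transform import Rotation as Ro
def plan(tx,ty,tz,yaw,step=5.0,n=None):
    s=robot.sense(); w=np.array(s['eef_rot']); R=Ro.from_quat(w[[1,2,3,0]]).as_matrix(); p=np.array(s['ee_pos'])
    cur=np.arctan2(R[1,0],R[0,0]); d=(yaw-cur+np.pi/2)%np.pi-np.pi/2   # world yaw change of tool x
    turn=-d  # tool y down
    D=np.array([tx,ty,tz])-p; n=n or max(1,int(np.ceil(np.linalg.norm(D)*100/step)),int(np.ceil(abs(d)/.17)))
    print('pos',p.round(4),'yaw',cur.round(4),'toolY',R[:,1].round(4),'F',np.array(s['force']).round(2),'w',round(s['width'],3),'q6',round(s['joint_positions'][5],2),'t',round(s['time'],2))
    print('n',n,'turn/row',round(turn/n,4))
    for i in range(n):
        Ri=R@Ro.from_rotvec([0,turn/n*i,0]).as_matrix(); print((Ri.T@(D/n)*100).round(2))
if __name__=='__main__': plan(*map(float,sys.argv[1:5]),*(map(float,sys.argv[5:6])))
E
python3 plan.py .45 -.08 .36 -.16 6
```

```text
pos [ 0.1582 -0.5265  0.2382] yaw -1.279 toolY [-1.0e-04  1.2e-03 -1.0e+00] F [ 0.13  0.35 -0.43] w 0.996 q6 -0.22 t 0.1
n 10 turn/row -0.1119
[-3.44 -1.21  4.08]
[-2.96 -1.21  4.44]
[-2.45 -1.21  4.74]
[-1.9  -1.21  4.98]
[-1.33 -1.21  5.17]
[-0.75 -1.21  5.28]
[-0.15 -1.21  5.33]
[ 0.44 -1.21  5.32]
[ 1.03 -1.21  5.23]
[ 1.61 -1.21  5.09]
```

Request:
play_rows:
  targets:
    - [[0, -3.4, -1.2, 4.1, -0.112], [0, -3.0, -1.2, 4.4, -0.112], [0, -2.5, -1.2, 4.7, -0.112], [0, -1.9, -1.2, 5.0, -0.112], [0, -1.3, -1.2, 5.2, -0.112]]

```text
time: 0.72
ee_pos: [0.3045, -0.2974, 0.2976]
eef_rot: [0.666, -0.661, 0.246, -0.244]
force: [-0.0, -0.3, 0.7]
width: 1.002
```

Request:
play_rows:
  targets:
    - [[0, -0.8, -1.2, 5.3, -0.112], [0, -0.2, -1.2, 5.3, -0.112], [0, 0.4, -1.2, 5.3, -0.112], [0, 1.0, -1.2, 5.2, -0.112], [0, 1.6, -1.2, 5.1, -0.112]]

```text
time: 1.35
ee_pos: [0.447, -0.0627, 0.3605]
eef_rot: [0.708, -0.703, 0.047, -0.045]
force: [0.0, -0.3, -0.3]
width: 0.999
```

```bash
python3 - <<'E'
from h import *
c=cap('wrist','w1'); print((-c['R'].T@c['t']).round(3),c['R'].round(3).tolist(),c['fx'])
for n,X in [('logger top',(.533,-.145,.126)),('cradle',(.51,.065,.07))]: print(n,proj(c,X).round(0))
E
python3 plan.py .51 .065 .36 -.16 6
```

```text
[0.457 0.014 0.507] [[0.992, -0.128, -0.003], [-0.122, -0.948, 0.296], [-0.04, -0.293, -0.955]] 336.3800162974899
logger top [409. 226.]
cradle [369.  48.]
pos [ 0.449  -0.0582  0.3618] yaw -0.1196 toolY [ 9.0e-04  9.6e-03 -1.0e+00] F [-1.32  2.49 -1.01] w 1.005 q6 -0.28 t 1.4
n 3 turn/row 0.0135
[1.53 0.1  4.32]
[1.47 0.1  4.34]
[1.41 0.1  4.36]
```

Request:
play_rows:
  targets:
    - [[0, 1.6, 0, 5.3, 0.01], [0, 1.5, 0, 5.3, 0.01], [0, 1.4, 0, 4.0, 0.01], [0, 0, 0, 0, 0]]

```text
time: 1.9
ee_pos: [0.5144, 0.0865, 0.3619]
eef_rot: [0.708, -0.702, 0.053, -0.052]
force: [-0.9, 0.0, 0.3]
width: 0.996
```

Run:
```python
from h import *
c=cap('wrist','w2'); print((-c['R'].T@c['t']).round(3)); print(proj(c,(.51,.065,.07)))
a=cv2.imread('pics/w1.png'); b=cv2.imread('pics/w2.png')
u,v=map(int,proj(c,(.51,.065,.05)))
print(u,v)
A=cv2.resize(a[140:300,340:480],(350,400),interpolation=cv2.INTER_CUBIC)
x0,y0=max(0,u-75),max(0,v-100); print(x0,y0)
B=cv2.resize(b[y0:y0+200,x0:x0+150],(450,600),interpolation=cv2.INTER_CUBIC)
o=np.zeros((600,800,3),np.uint8); o[:400,:350]=A; o[:,350:]=B; cv2.imwrite('pics/w12.png',o)
```

```text
[0.526 0.163 0.508]
[329.14982596 176.39554559]
329 173
254 73
```

View pics/w12.png

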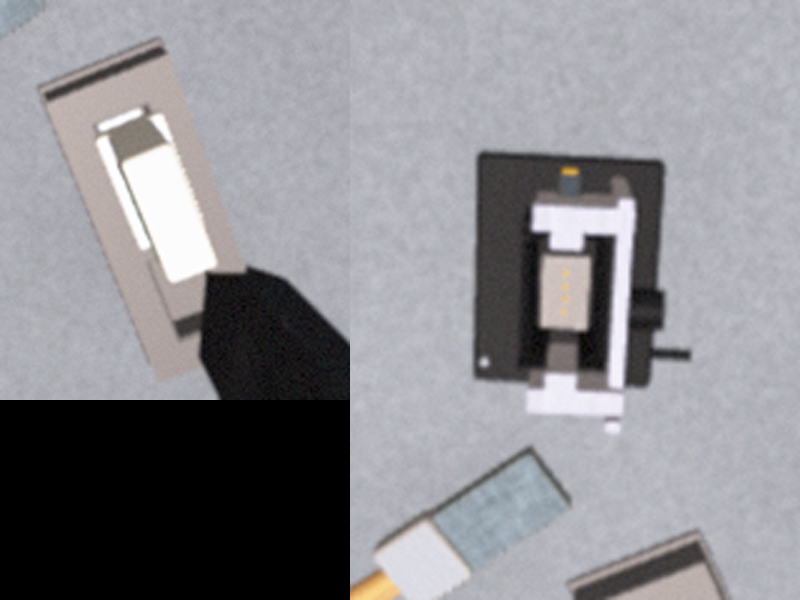

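The wrist view shows the cradle base corners at (483,152), (663,162), (647,385) and (477,378), with the contact block centred at about (565,292). The logger's top is at (124,157), (172,140), (217,263) and (168,283).

```bash
cat > run2.py <<'E'
from fit import *
W1,W2=load('w1'),load('w2')
wa=lambda p:(np.array(p)+.5)/2.5-.5+[340,140]
wb=lambda p:(np.array(p)-[350,0]+.5)/3-.5+[254,73]
sb=lambda p:(np.array(p)-[423,0]+.5)/5.8-.5+[250,160]
L=[(W1,wa(p),s) for p,s in zip([(124,157),(172,140),(217,263),(168,283)],[(-1,1),(1,1),(1,-1),(-1,-1)])]
x,r=fit(L,.013,.035,.126,[.533,-.145,.27]); print('log',x.round(4),np.abs(r).max().round(2))
C=[(W2,wb(p),s) for p,s in zip([(483,157),(663,166),(647,385),(477,378)],[(-1,1),(1,1),(1,-1),(-1,-1)])]
x,r=fit(C,.046,.058,.010,[.51,.065,-.16]); print('base',x.round(4),r.round(2).tolist())
print('block',onplane(W2,*wb((566,292)),.054).round(4))
for z in (.075,.085,.095):
  P={k:onplane(W2,*wb(p),z)[:2] for k,p in dict(pyo_l=(532,205),pyo_r=(635,200),pyi_l=(532,233),nyo_l=(527,413),nyo_r=(623,415),nyi_l=(529,388)).items()}
  print(z,'mid',(.25*(P['pyo_l']+P['nyo_l']+P['pyo_r']+P['nyo_r'])).round(4),'len',np.linalg.norm(P['pyo_l']-P['nyo_l']).round(4),'yaw',(-np.arctan2(*(P['pyo_l']-P['nyo_l']))).round(3), {k:v.round(3).tolist() for k,v in P.items()})
def tri(o):
    return least_squares(lambda X:np.concatenate([proj(c,X)-p for c,p in o]),[.51,.06,.08])
for n,o in [('ny-',[(W2,wb((527,413))),(D,sb((540,196)))]),('ny+',[(W2,wb((623,415))),(D,sb((662,194)))])]:
    r=tri(o); print(n,r.x.round(4),r.fun.round(2))
E
python3 run2.py
```

```text
log [ 0.5315 -0.143   0.257 ] 1.07
base [ 0.506   0.0697 -0.2031] [[-1.5, -1.42], [1.96, -0.85], [1.19, 2.44], [-1.46, 1.62]]
block [0.506 0.071 0.054]
0.075 mid [0.5113 0.0658] len 0.0933 yaw -0.186 {'pyo_l': [0.498, 0.115], 'pyo_r': [0.542, 0.11], 'pyi_l': [0.496, 0.103], 'nyo_l': [0.481, 0.023], 'nyo_r': [0.524, 0.016], 'nyi_l': [0.484, 0.034]}
0.085 mid [0.5116 0.068 ] len 0.0912 yaw -0.186 {'pyo_l': [0.499, 0.116], 'pyo_r': [0.542, 0.111], 'pyi_l': [0.497, 0.104], 'nyo_l': [0.482, 0.026], 'nyo_r': [0.524, 0.019], 'nyi_l': [0.485, 0.037]}
0.095 mid [0.512  0.0702] len 0.089 yaw -0.186 {'pyo_l': [0.5, 0.117], 'pyo_r': [0.541, 0.113], 'pyi_l': [0.498, 0.106], 'nyo_l': [0.483, 0.029], 'nyo_r': [0.524, 0.022], 'nyi_l': [0.486, 0.04]}
ny- [0.4842 0.0299 0.0972] [ 0.65 -0.04 -1.   -0.01]
ny+ [0.5249 0.0231 0.0975] [ 0.71 -0.03 -1.08  0.08]
```

Run:
```python
from h import *
b=cv2.imread('pics/w2.png'); c=load('w2'); g=b.max(2)
m=(g<75).astype(np.uint8); m[:, :290]=0; m[:,372:]=0; m[:110]=0; m[215:]=0
m=cv2.morphologyEx(m,cv2.MORPH_OPEN,np.ones((3,3)))
h=cv2.convexHull(np.argwhere(m)[:,::-1].astype(np.int32)); print(cv2.approxPolyDP(h,2.5,True)[:,0].tolist())
for r in (125,130,140,190,195,198,200): 
  i=np.where(m[r])[0]; print(r,i.min(),i.max() if len(i) else '')
for k in (305,310,350): i=np.where(m[:,k])[0]; print('col',k,i.min(),i.max(), g[118:132,k].tolist(), g[194:206,k].tolist())
w=((b.min(2)>195)).astype(np.uint8); w[:,:300]=0; w[:,360:]=0; w[:120]=0;w[220:]=0
for r in range(134,220,3): i=np.where(w[r])[0]; print(r,(i.min(),i.max(),len(i)) if len(i) else '')
```

```text
[[352, 200], [297, 198], [298, 124], [357, 127], [357, 181]]
125 297 326
130 297 357
140 297 357
190 296 354
195 301 353
198 297 352
200 346 352
col 305 124 198 [185, 184, 182, 184, 171, 134, 70, 51, 64, 67, 63, 66, 61, 65] [67, 67, 63, 60, 66, 88, 142, 181, 185, 182, 185, 183]
col 310 125 198 [183, 186, 185, 184, 182, 154, 84, 46, 60, 68, 64, 62, 62, 63] [35, 44, 53, 67, 65, 79, 131, 180, 192, 195, 189, 188]
col 350 127 200 [189, 182, 178, 180, 186, 190, 186, 159, 80, 41, 60, 64, 62, 60] [58, 64, 56, 59, 57, 56, 58, 85, 139, 184, 193, 192]
134 
137 
140 (np.int64(344), np.int64(347), 4)
143 (np.int64(316), np.int64(348), 33)
146 (np.int64(316), np.int64(347), 32)
149 (np.int64(316), np.int64(347), 32)
152 (np.int64(321), np.int64(347), 15)
155 (np.int64(321), np.int64(347), 15)
158 (np.int64(343), np.int64(346), 4)
161 (np.int64(343), np.int64(346), 4)
164 (np.int64(343), np.int64(346), 4)
167 (np.int64(342), np.int64(346), 5)
170 (np.int64(342), np.int64(346), 5)
173 (np.int64(342), np.int64(345), 4)
176 (np.int64(342), np.int64(345), 4)
179 (np.int64(342), np.int64(345), 4)
182 (np.int64(342), np.int64(345), 4)
185 (np.int64(341), np.int64(345), 5)
188 (np.int64(341), np.int64(345), 5)
191 (np.int64(341), np.int64(344), 4)
194 (np.int64(341), np.int64(344), 4)
197 (np.int64(341), np.int64(344), 4)
200 (np.int64(319), np.int64(344), 14)
203 (np.int64(313), np.int64(329), 17)
206 (np.int64(312), np.int64(344), 33)
209 (np.int64(312), np.int64(344), 33)
212 
215 (np.int64(338), np.int64(344), 7)
218
```

```bash
cat > run3.py <<'E'
from run2 import *
sc=lambda p:(np.array(p)+.5)/4-.5+[210,130]
T=[(W2,np.array(p),s,z) for p,s,z in [((297,125),(-1,1),.01),((357.5,127.7),(1,1),.01),((353,200.5),(1,-1),.01),((296.5,199),(-1,-1),.01)]]
U=[(S,sc(p),s,z) for p,s,z in [((502,400),(1,-1),.0),((648,529),(1,1),.0),((786,448),(-1,1),.0)]]
V=[(D,sb(p),s,z) for p,s,z in [((725,210),(1,1),.01),((497,211),(-1,1),.01),((722,426),(1,-1),.0),((463,426),(-1,-1),.0)]]
def f3(o,scale=None):
    f=lambda q:np.concatenate([proj(c,rect(q,.046*(q[3] if scale is None else scale),.058*(q[3] if scale is None else scale),sg)+[z])-p for c,p,sg,z in o])
    r=least_squares(f,[.506,.07,-.18,1.],loss='soft_l1'); return r.x.round(4),f(r.x).reshape(-1,2).round(1).tolist()
print()
for n,o in (('W',T),('S',U),('D',V),('all',T+U+V)):
    print(n,*f3(o)); print('   s=1',f3(o,1.)[0])
E
python3 run3.py | tail -9
```

```text
W [ 0.5059  0.0708 -0.1848  0.9553] [[-0.1, 0.3], [0.1, -0.1], [0.2, 0.2], [-0.2, -0.4]]
   s=1 [ 0.5057  0.0698 -0.1897  1.    ]
S [ 0.5016  0.0705 -0.1838  0.9673] [[-0.1, -0.1], [0.2, -0.1], [-0.1, 0.2]]
   s=1 [ 0.5009  0.0696 -0.1844  1.    ]
D [ 0.5084  0.0702 -0.1835  0.9764] [[0.0, -0.2], [-0.2, -0.6], [-0.7, 0.4], [0.9, 0.3]]
   s=1 [ 0.5084  0.0707 -0.1844  1.    ]
all [ 0.5057  0.0708 -0.1829  0.9568] [[-0.3, 0.3], [-0.1, -0.3], [0.2, 0.2], [-0.2, -0.3], [-1.0, 1.1], [-1.1, 0.9], [-1.6, 1.2], [-1.6, 0.0], [-1.1, -0.3], [-2.4, -0.0], [0.1, -0.1]]
   s=1 [ 0.506   0.0703 -0.1756  1.    ]
```

Cradle bay centre (0.506, 0.071), yaw −0.184; all views agree to within about 4 mm. The yoke top is at about 97 mm. Now I'll move over the logger.

```bash
python3 - <<'E'
from h import *
D=load('side0');S=load('scene0')
print('turq base side',[onplane(D,*p,0).round(3) for p in [(208,350),(232,355),(232,306)]],'scene',onplane(S,307,155,0).round(3))
E
python3 plan.py .532 -.1445 .22 .262 6
```

```text
turq base side [array([ 0.354, -0.233,  0.   ]), array([ 0.391, -0.249,  0.   ]), array([ 0.395, -0.153,  0.   ])] scene [ 0.38  -0.222  0.   ]
pos [0.514  0.0854 0.362 ] yaw -0.1499 toolY [-0.0014  0.0092 -1.    ] F [-0.23 -0.65  0.68] w 1.001 q6 0.08 t 1.95
n 5 turn/row -0.0824
[ 1.05  2.8  -4.52]
[ 0.68  2.8  -4.59]
[ 0.3   2.8  -4.63]
[-0.09  2.8  -4.64]
[-0.47  2.8  -4.61]
```

Request:
play_rows:
  targets:
    - [[0, 1.1, 2.7, -4.5, -0.082], [0, 0.7, 2.8, -4.6, -0.082], [0, 0.3, 2.8, -4.6, -0.082], [0, -0.1, 2.8, -4.6, -0.082], [0, -0.5, 2.8, -4.6, -0.082]]

```text
time: 2.58
ee_pos: [0.531, -0.153, 0.2197]
eef_rot: [0.703, -0.698, -0.098, 0.095]
force: [-0.1, -0.5, 0.3]
width: 0.998
```

```bash
python3 plan.py .532 -.1445 .2 .262 6
python3 - <<'E'
from h import *
c=cap('wrist','w3'); b=cv2.imread('pics/w3.png'); u,v=proj(c,(.532,-.1445,.126)); print(u,v,(-c['R'].T@c['t']).round(3))
cv2.imwrite('pics/w3v.png',b)
E
```

```text
pos [ 0.531  -0.153   0.2197] yaw 0.2728 toolY [ 0.0036  0.0072 -1.    ] F [-0.09 -0.49  0.32] w 0.998 q6 -0.77 t 2.58
n 1 turn/row 0.0108
[0.31 1.98 0.78]
333.35671682055937 195.74063868577792 [ 0.509 -0.079  0.366]
```

View pics/w3v.png

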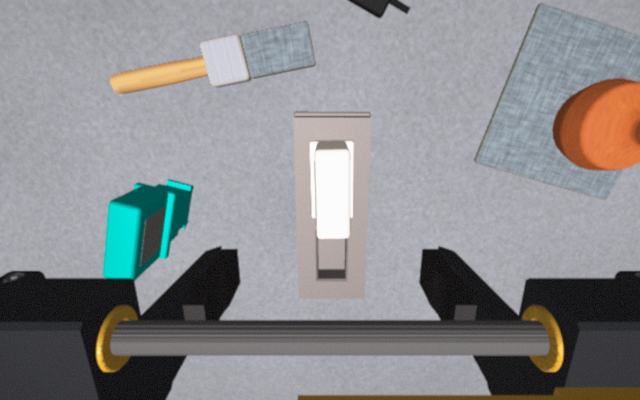

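The logger's top face has corners at (316,149), (348,149), (349,237) and (317,238), between the open fingers, very close to the predicted centre.

Run:
```python
from fit import *
c=load('w3'); L=[(c,np.array(p),s) for p,s in zip([(316,149),(348.5,149),(349.5,237.5),(317,238)],[(-1,1),(1,1),(1,-1),(-1,-1)])]
x,r=fit(L,.013,.035,.126,[.533,-.145,.27]); print(x.round(4),r.round(1).tolist())
x,r=fit(L,.013,.035,.126,[.533,-.145,.27],True); print(x.round(4),r.round(1).tolist())
g=cv2.imread('pics/w3.png').min(2); print([int(v) for v in g[190,300:365]]); print([int(v) for v in g[140:155,332]],[int(v) for v in g[230:245,332]])
```

```text
[ 0.5316 -0.1444  0.2857] [[-1.9, -0.6], [2.1, -1.1], [0.6, 1.2], [-0.6, 1.2]]
[ 0.5322 -0.146   0.2847  0.1192] [[-1.3, 0.4], [1.7, -0.0], [0.1, -0.2], [-0.2, -0.2]]
[172, 171, 173, 175, 172, 170, 175, 174, 170, 171, 192, 234, 252, 252, 245, 201, 231, 248, 252, 252, 252, 252, 252, 252, 252, 252, 252, 252, 252, 252, 252, 252, 252, 252, 252, 252, 252, 252, 252, 252, 252, 252, 252, 252, 252, 252, 252, 249, 238, 227, 243, 251, 242, 185, 166, 170, 169, 169, 168, 169, 169, 169, 172, 168, 169]
[141, 125, 113, 117, 114, 117, 115, 116, 128, 174, 227, 244, 249, 251, 252] [252, 252, 252, 252, 252, 252, 252, 250, 226, 178, 167, 167, 166, 163, 163]
```

Request:
play_rows:
  targets:
    - [[0, 0.3, 2.0, 0.75, 0.005], [0, 0, 0, 0, 0]]

```text
time: 2.88
ee_pos: [0.5289, -0.1526, 0.1945]
eef_rot: [0.704, -0.698, -0.091, 0.093]
force: [1.2, -0.2, 0.4]
width: 1.001
```

```bash
python3 plan.py .532 -.145 .0805 .27 4
```

```text
pos [ 0.5289 -0.1526  0.1945] yaw 0.2614 toolY [-0.0042  0.0089 -1.    ] F [ 1.17 -0.22  0.43] w 1.001 q6 -0.76 t 2.88
n 3 turn/row -0.0029
[0.17 3.8  0.18]
[0.17 3.8  0.18]
[0.17 3.8  0.18]
```

Request:
play_rows:
  targets:
    - [[0, 0.3, 3.0, 0.5, -0.003], [0, 0.2, 2.0, 0.3, -0.003], [0, 0, 0, 0, 0]]

```text
time: 3.25
ee_pos: [0.5317, -0.1448, 0.1474]
eef_rot: [0.703, -0.699, -0.094, 0.093]
force: [0.2, 0.4, 0.4]
width: 0.999
```

```bash
python3 plan.py .532 -.145 .0805 .27 4
```

```text
pos [ 0.5317 -0.1448  0.1474] yaw 0.2656 toolY [ 6.0e-04  5.8e-03 -1.0e+00] F [0.2  0.36 0.44] w 0.999 q6 -0.75 t 3.25
n 2 turn/row -0.0022
[ 0.01  3.35 -0.03]
[ 0.01  3.35 -0.03]
```

Request:
play_rows:
  targets:
    - [[0, 0, 2.5, 0, -0.002], [0, 0, 2.5, 0, -0.002], [0, 0, 1.2, 0, 0], [0, 0, 0, 0, 0]]

```text
time: 3.75
ee_pos: [0.5341, -0.1469, 0.0906]
eef_rot: [-0.701, 0.701, 0.098, -0.091]
force: [-0.4, 0.4, -0.1]
width: 1.004
```

```bash
python3 plan.py .532 -.145 .0805 .27 4
```

```text
pos [ 0.5341 -0.1469  0.0906] yaw 0.2688 toolY [ 9.7e-03  7.0e-04 -1.0e+00] F [-0.44  0.41 -0.1 ] w 1.004 q6 -0.76 t 3.75
n 1 turn/row -0.0012
[-0.16  1.01  0.24]
```

Request:
play_rows:
  targets:
    - [[0, -0.2, 1.0, 0.2, 0], [0, 0, 0, 0, 0]]

```text
time: 4.0
ee_pos: [0.5322, -0.1458, 0.0817]
eef_rot: [-0.7, 0.702, 0.099, -0.091]
force: [0.7, 0.4, 0.1]
width: 1.001
```

```bash
python3 plan.py .532 -.145 .0805 .27 4
```

```text
pos [ 0.5322 -0.1458  0.0817] yaw 0.2688 toolY [ 1.210e-02 -6.000e-04 -9.999e-01] F [0.69 0.38 0.15] w 1.001 q6 -0.76 t 4.0
n 1 turn/row -0.0012
[-0.    0.12  0.08]
```

Request:
play_rows:
  targets:
    - [[1, 0, 0, 0, 0], [1, 0, 0, 0, 0], [1, 0, 0, 0, 0], [1, 0, 0, 0, 0], [1, 0, 0, 0, 0]]
  force: 40

```text
time: 4.62
ee_pos: [0.5327, -0.146, 0.0827]
eef_rot: [-0.7, 0.702, 0.099, -0.09]
force: [-0.8, 0.5, -0.4]
width: 0.457
```

Request:
play_rows:
  targets:
    - [[1, 0, 0, 0, 0], [1, 0, 0, 0, 0], [1, 0, -2, 0, 0], [1, 0, -3, 0, 0], [1, 0, -4, 0, 0]]

```text
time: 5.25
ee_pos: [0.53, -0.1452, 0.1717]
eef_rot: [0.701, -0.7, -0.097, 0.092]
force: [0.1, 0.7, -1.1]
width: 0.291
```

```bash
python3 plan.py .506 .0708 .25 -.184 5.5
```

```text
pos [ 0.53   -0.1452  0.1717] yaw 0.2687 toolY [ 0.0063  0.0024 -1.    ] F [ 0.09  0.66 -1.13] w 0.291 q6 -0.76 t 5.25
n 5 turn/row 0.0905
[ 0.69 -1.56  4.29]
[ 0.3  -1.56  4.34]
[-0.09 -1.56  4.35]
[-0.48 -1.56  4.32]
[-0.87 -1.56  4.26]
```

Request:
play_rows:
  targets:
    - [[1, 0.7, -2.0, 4.3, 0.09], [1, 0.3, -2.0, 4.3, 0.09], [1, -0.1, -1.5, 4.3, 0.09], [1, -0.5, -1.0, 4.3, 0.09], [1, -0.9, -1.0, 4.2, 0.09]]

```text
time: 5.88
ee_pos: [0.5062, 0.0728, 0.2507]
eef_rot: [0.704, -0.703, 0.068, -0.074]
force: [0.0, 0.1, -1.4]
width: 0.288
```

Request:
play_rows:
  targets:
    - [[1, 0, 0, 0, 0]]

```text
time: 6.0
ee_pos: [0.5058, 0.0749, 0.2513]
eef_rot: [0.704, -0.703, 0.066, -0.073]
force: [-0.2, -0.5, -1.3]
width: 0.289
```

```bash
python3 plan.py .506 .0708 .2 -.184 5.5
python3 - <<'E'
from h import *
for n in('scene','side','wrist'):cap(n,n+'1')
s=robot.sense(); print(s['ee_pos'],s['eef_rot'])
for n in('scene1','side1','wrist1'): print(n,proj(load(n),s['ee_pos']).round(0))
a=cv2.imread('pics/scene1.png'); b=cv2.imread('pics/side1.png'); c=cv2.imread('pics/wrist1.png')
u=proj(load('scene1'),s['ee_pos']).astype(int); v=proj(load('side1'),s['ee_pos']).astype(int)
k=lambda i,p:cv2.resize(i[p[1]-45:p[1]+85,p[0]-55:p[0]+55],(400,473),interpolation=cv2.INTER_CUBIC)
print('origins',u-[55,45],v-[55,45]); cv2.imwrite('pics/held.png',np.hstack([k(a,u),k(b,v)]))
E
```

```text
pos [0.5058 0.0749 0.2513] yaw -0.1976 toolY [ 0.0104  0.0013 -0.9999] F [-0.2  -0.51 -1.29] w 0.289 q6 0.11 t 6.0
n 1 turn/row -0.0136
[ 0.05  5.13 -0.42]
[0.50616545 0.07215109 0.25020906] [ 0.70415998 -0.70295368  0.0677194  -0.07368134]
scene1 [377. 127.]
side1 [273. 113.]
wrist1 [330. 266.]
origins [322  82] [218  67]
```

View pics/held.png

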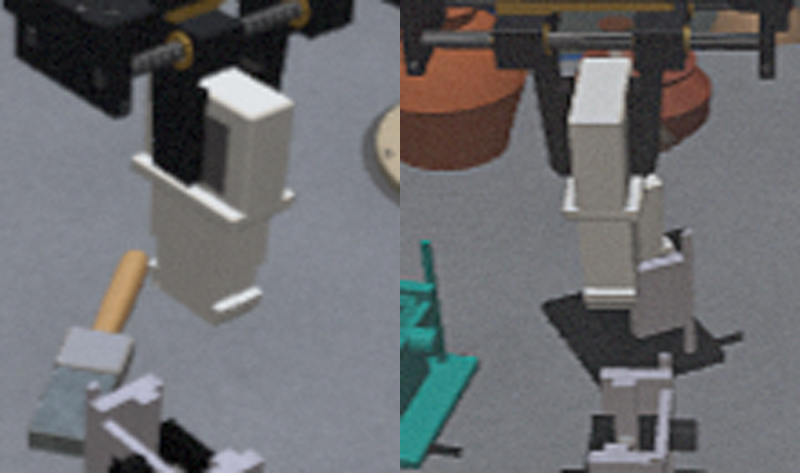

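View pics/wrist1.png

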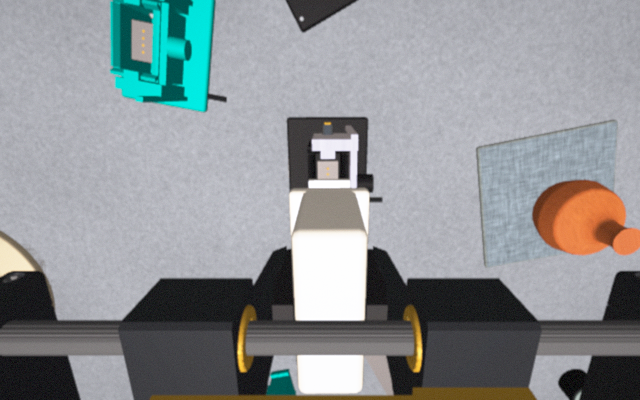

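The held logger hangs upright, about centred in the fingers. Its head top in the wrist view is at (294,230), (366,229), (363,391) and (299,392). I'll fit its full pose to check the offset in the grip.

```bash
cat > held.py <<'E'
from h import *
from scipy.optimize import least_squares
from scipy.spatial.transform import Rotation as Ro
S,D,W=load('scene1'),load('side1'),load('wrist1')
k=400/110
s1=lambda p:(np.array(p)+.5)/k-.5+[322,82]
d1=lambda p:(np.array(p)-[400,0]+.5)/k-.5+[218,67]
a,b=.013,.035
O=dict(W=[(W,np.array(p),m) for p,m in [((294,230.),(-a,b,.116)),((366.5,229.5),(a,b,.116)),((363.5,391.5),(a,-b,.116)),((299,392.),(-a,-b,.116))]],
S=[(S,s1(p),m) for p,m in [((255,120),(a,b,.116)),((295,102),(-a,b,.116)),((233,68),(-a,-b,.116)),((240,222),(.019,b,.060)),((294,204),(-.019,b,.060)),((132,165),(.019,-b,.06))]],
D=[(D,d1(p),m) for p,m in [((569,123),(-a,-b,.116)),((627,126),(a,-b,.116)),((584,58),(-a,b,.116)),((632,58),(a,b,.116)),((564,211),(-.019,-b,.06)),((640,217),(.019,-b,.06)),((584,302),(-a,-.022,0)),((635,305),(a,-.022,0))]])
def f(o,fixrot=None):
    g=lambda q:np.concatenate([proj(c,Ro.from_euler('zyx',q[3:]).apply(m)+q[:3])-p for c,p,m in o])
    r=least_squares(g,[.506,.072,.18,-.19,0,0],loss='soft_l1',x_scale=[.01,.01,.01,.05,.05,.05]); return r.x.round(4),g(r.x).reshape(-1,2).round(1).tolist()
for n,o in list(O.items())+[('SD',O['S']+O['D']),('all',O['W']+O['S']+O['D'])]:
    x,r=f(o); print(n,x,'head axis tilt dx,dy (z axis):',Ro.from_euler('zyx',x[3:]).apply([0,0,1]).round(3),'\n',r)
E
python3 held.py
```

```text
W [ 0.5051  0.0642  0.1705 -0.1923  0.0042 -0.0525] head axis tilt dx,dy (z axis): [0.004 0.052 0.999] 
 [[-0.1, -0.0], [0.1, -0.1], [-0.5, 0.1], [0.5, 0.0]]
S [ 0.3881  0.0045  0.0952 -0.3224 -0.0902  0.0465] head axis tilt dx,dy (z axis): [-0.09  -0.046  0.995] 
 [[0.2, -0.4], [0.5, 2.1], [-3.5, -1.3], [-1.1, -0.8], [0.0, 0.2], [8.8, 0.9]]
D [ 0.5104  0.1062  0.1623 -0.1875  0.0082  0.0252] head axis tilt dx,dy (z axis): [ 0.008 -0.025  1.   ] 
 [[0.6, -0.3], [-0.8, -0.9], [-0.2, -0.2], [0.3, 0.1], [0.4, 2.3], [-0.2, 1.1], [0.3, -0.1], [-0.6, -0.6]]
SD [ 5.077e-01  8.320e-02  1.779e-01 -1.593e-01  5.000e-04  5.310e-02] head axis tilt dx,dy (z axis): [ 0.    -0.053  0.999] 
 [[-1.1, 0.3], [-0.1, -0.1], [-13.7, -4.9], [-1.1, 5.2], [1.0, 1.9], [-0.5, 5.0], [-0.0, -0.7], [-0.9, -1.5], [-1.8, -2.2], [-0.8, -2.1], [-0.1, 2.5], [0.1, 0.9], [-0.1, 0.1], [-0.5, -0.7]]
all [ 0.5081  0.0804  0.1783 -0.1845 -0.0159  0.0476] head axis tilt dx,dy (z axis): [-0.016 -0.048  0.999] 
 [[-5.5, 0.1], [3.0, -0.4], [1.0, -0.4], [-0.6, -0.0], [-2.3, -0.7], [-0.9, -0.7], [-13.7, -5.9], [-2.7, 4.2], [-0.3, 1.6], [-1.2, 3.6], [-1.3, -0.4], [-2.1, -1.1], [-2.0, -1.8], [-1.0, -1.8], [-0.8, 3.0], [-0.6, 1.4], [0.1, 0.7], [-0.4, -0.1]]
```

```bash
cat >> held.py <<'E'
print('----')
O['S']=[o for i,o in enumerate(O['S']) if i!=2]
def f2(o):
    g=lambda q:np.concatenate([proj(c,Ro.from_euler('zyx',q[3:]).apply(m)+q[:3])-p for c,p,m in o])
    P=lambda q:np.concatenate([g(q),[(q[2]-.181)/.002,(q[3]+.19)/.01,(q[4])/.01,q[5]/.03]])
    r=least_squares(P,[.506,.072,.18,-.19,0,0],x_scale=[.01,.01,.01,.05,.05,.05]); return r.x.round(4),g(r.x).reshape(-1,2).round(1).tolist()
for n,o in list(O.items())+[('SD',O['S']+O['D']),('all',O['W']+O['S']+O['D'])]:
    x,r=f2(o); print(n,x,'head',(Ro.from_euler('zyx',x[3:]).apply([0,0,.088])+x[:3]).round(4),'\n',r)
E
python3 held.py | sed -n '/----/,$p'
```

```text
----
W [ 5.060e-01  7.120e-02  1.737e-01 -1.919e-01 -5.000e-04 -8.800e-03] head [0.506  0.072  0.2617] 
 [[-1.8, 0.0], [1.8, -0.2], [0.1, 0.1], [-0.0, 0.3]]
S [ 0.5012  0.0745  0.1798 -0.1886  0.0033 -0.0104] head [0.5015 0.0754 0.2678] 
 [[-0.1, -1.3], [1.3, -1.4], [-1.8, 2.6], [0.6, -0.1], [0.0, -0.1]]
D [ 0.5085  0.0781  0.1785 -0.1904  0.0035  0.0294] head [0.5088 0.0755 0.2665] 
 [[0.1, -1.1], [-0.7, -1.6], [-0.4, -1.8], [0.6, -1.5], [0.0, 2.6], [0.3, 1.3], [0.3, 0.9], [-0.1, 0.3]]
SD [ 0.5069  0.0788  0.1796 -0.1781  0.0018  0.0263] head [0.5071 0.0765 0.2676] 
 [[-1.9, -0.6], [-0.6, -0.8], [-2.6, 4.0], [-0.3, 1.0], [-1.3, 2.6], [-0.8, -1.9], [-1.6, -2.5], [-1.7, -2.4], [-0.8, -2.2], [-0.8, 1.9], [-0.6, 0.5], [-0.5, 0.4], [-0.9, -0.3]]
all [ 0.5069  0.0798  0.1783 -0.1885 -0.0036  0.0427] head [0.5066 0.076  0.2662] 
 [[-4.5, -0.1], [4.0, -0.8], [1.2, 0.1], [-0.6, 0.9], [-2.4, -0.5], [-1.0, -0.6], [-2.8, 4.3], [-0.3, 1.4], [-1.1, 3.4], [-1.3, -0.6], [-2.0, -1.2], [-1.8, -1.8], [-0.8, -1.6], [-1.1, 2.8], [-0.9, 1.5], [-0.6, 0.8], [-1.0, 0.1]]
```

Corrected for each camera's bias, the logger sits above the bay within about 1 mm in x, but 1–4 mm too far in +y. I'll shift −y and lower to just above the yoke.

```bash
python3 plan.py .506 .0695 .182 -.184 4
```

```text
pos [0.5062 0.0722 0.2502] yaw -0.2003 toolY [ 8.6e-03  9.0e-04 -1.0e+00] F [-0.02 -0.58 -0.55] w 0.29 q6 0.11 t 6.15
n 2 turn/row -0.0082
[-0.01  3.41 -0.14]
[-0.01  3.41 -0.14]
```

Request:
play_rows:
  targets:
    - [[1, 0, 3.4, -0.15, -0.008], [1, 0, 3.0, -0.1, -0.008], [1, 0, 0, 0, 0], [1, 0, 0, 0, 0]]

```text
time: 6.65
ee_pos: [0.5073, 0.0651, 0.1846]
eef_rot: [0.704, -0.704, 0.063, -0.069]
force: [-0.4, -0.3, -1.0]
width: 0.29
```

```bash
python3 plan.py .506 .0695 .182 -.184 4;  python3 - <<'E'
from h import *
for n in('scene','side'):cap(n,n+'2')
a=cv2.imread('pics/scene2.png'); b=cv2.imread('pics/side2.png')
k=lambda i,x,y:cv2.resize(i[y:y+120,x:x+80],(400,600),interpolation=cv2.INTER_CUBIC)
cv2.imwrite('pics/ab.png',np.hstack([k(a,330,140),k(b,240,115)]))
E
```

```text
pos [0.5073 0.0651 0.1846] yaw -0.188 toolY [ 8.4e-03  1.0e-04 -1.0e+00] F [-0.4  -0.32 -0.99] w 0.29 q6 0.08 t 6.65
n 1 turn/row -0.004
[-0.21  0.26  0.41]
```

View pics/ab.png

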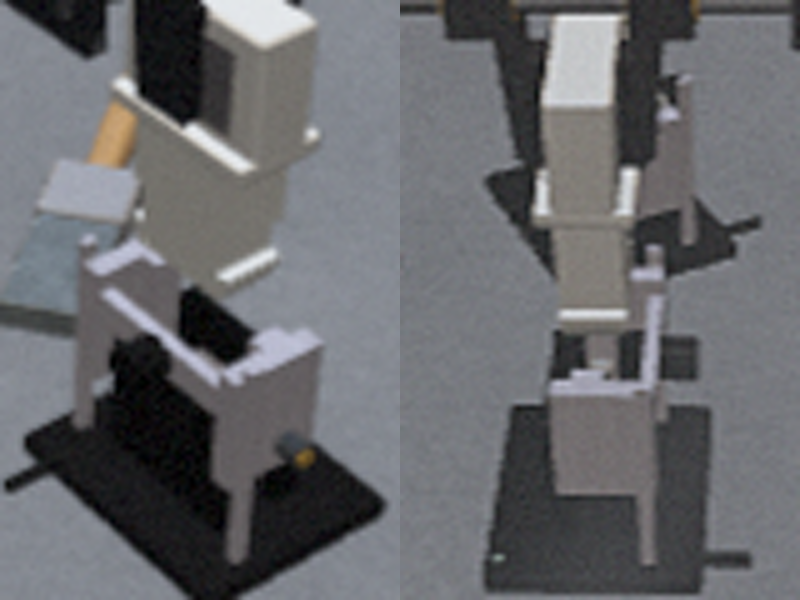

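The logger's foot is just above the yoke in both views. Scene: collar corner at (247,175), foot corner at (218,285). Side: foot bottom at (558..628,318), yoke top at (553..660,385). I'll fit this pose with the same bias correction.

```bash
cat > ab.py <<'E'
from held import proj,load,Ro,least_squares,np
S,D=load('scene2'),load('side2'); a,b=.013,.035
s2=lambda p:(np.array(p)+.5)/5-.5+[330,140]
d2=lambda p:(np.array(p)-[400,0]+.5)/5-.5+[240,115]
O=dict(S=[(S,s2(p),m) for p,m in [((266,47),(a,b,.116)),((318,22),(-a,b,.116)),((247,175),(.019,b,.060)),((321,144),(-.019,b,.060)),((112,94),(.019,-b,.06)),((278,260),(-a,.0225,0)),((220,287),(a,.0225,0))]],
D=[(D,d2(p),m) for p,m in [((541,106),(-a,-b,.116)),((613,108),(a,-b,.116)),((553,16),(-a,b,.116)),((622,16),(a,b,.116)),((534,222),(-.019,-b,.06)),((634,222),(.019,-b,.06)),((557,320),(-a,-.0235,0)),((629,320),(a,-.0235,0))]])
def f2(o,roll):
    g=lambda q:np.concatenate([proj(c,Ro.from_euler('zyx',q[3:]).apply(m)+q[:3])-p for c,p,m in o])
    P=lambda q:np.concatenate([g(q),[(q[2]-.113)/.002,(q[3]+.187)/.01,(q[4])/.01,q[5]/roll]])
    r=least_squares(P,[.506,.072,.11,-.19,0,0],x_scale=[.01,.01,.01,.05,.05,.05]); return r.x.round(4),g(r.x).reshape(-1,2).round(1).tolist()
print('=====')
for n,o in O.items():
  for roll in (.03,.001):
    x,r=f2(o,roll); print(n,x,'head',(Ro.from_euler('zyx',x[3:]).apply([0,0,.088])+x[:3]).round(4),'\n',r)
# yoke model check
for n,c,f,pts in [('S',S,s2,{'+y-x outer':(322,340)}),('D',D,d2,{'-y-x':(551,390),'-y+x':(657,388)})]:
    print(n,{k:f(p).round(1).tolist() for k,p in pts.items()})
print('pred S',proj(S,(.500,.1175,.097)).round(1),'pred D',proj(D,(.483,.0295,.097)).round(1),proj(D,(.524,.0225,.097)).round(1))
E
python3 ab.py | sed -n '/=====/,$p'
```

```text
=====
S [ 0.4992  0.063   0.1116 -0.1861  0.0106 -0.0076] head [0.5001 0.0637 0.1996] 
 [[0.1, -1.3], [1.3, -1.7], [-1.1, 1.6], [0.5, -0.2], [-0.0, -0.9], [-0.9, 1.0], [0.1, 1.1]]
S [ 0.4993  0.0635  0.1115 -0.1863  0.0099 -0.    ] head [0.5002 0.0635 0.1995] 
 [[-0.1, -1.5], [1.1, -1.8], [-1.1, 1.6], [0.5, -0.2], [-0.0, -0.7], [-0.7, 1.1], [0.2, 1.2]]
D [ 0.5103  0.0757  0.11   -0.1847 -0.0024  0.0447] head [0.5101 0.0718 0.1979] 
 [[-0.1, -0.5], [-0.1, -0.8], [0.5, -3.0], [0.2, -2.8], [-0.1, 1.0], [-0.0, 1.2], [0.6, 1.9], [-0.8, 2.0]]
D [ 5.102e-01  7.220e-02  1.096e-01 -1.849e-01 -1.800e-03  1.000e-04] head [0.51   0.0722 0.1976] 
 [[-0.2, -1.5], [-0.3, -1.8], [0.5, -2.5], [0.1, -2.4], [-0.1, 0.8], [-0.0, 0.9], [0.7, 2.8], [-0.6, 2.8]]
S {'+y-x outer': [394.0, 207.6]}
D {'-y-x': [269.8, 192.6], '-y+x': [291.0, 192.2]}
pred S [393.9 208.2] pred D [268.2 193.6] [289.3 193.5]
```

```bash
cat > rel.py <<'E'
from ab import *
from h import onplane
ex=np.array([np.cos(-.185),np.sin(-.185)]); ey=np.array([-ex[1],ex[0]]); c0=np.array([.5058,.0708])
lo=lambda P:np.array([(P[:2]-c0)@ex,(P[:2]-c0)@ey]).round(4)
print('#####')
for zf in (.108,.111,.114):
  for zy in (.096,):
    Sf=lo(onplane(S,*s2((249,273)),zf)); Df=lo(onplane(D,*d2((593,322)),zf))
    print(zf,'S foot',Sf,'D foot',Df,'sum/2',((Sf+Df)/2).round(4))
for zy in (.094,.097):
  print('yoke S +y: outer -x corner',lo(onplane(S,*s2((322,340)),zy)),'outer +x',lo(onplane(S,*s2((240,380)),zy)),'D -y outer',lo(onplane(D,*d2((551,390)),zy)),lo(onplane(D,*d2((657,388)),zy)))
  Sy=lo(onplane(S,*s2((322,340)),zy))
E
python3 rel.py | sed -n '/#####/,$p'
```

```text
#####
0.108 S foot [-0.0108  0.0085] D foot [ 0.0032 -0.0113] sum/2 [-0.0038 -0.0014]
0.111 S foot [-0.0081  0.0112] D foot [ 0.0036 -0.0153] sum/2 [-0.0022 -0.002 ]
0.114 S foot [-0.0054  0.0138] D foot [ 0.004  -0.0192] sum/2 [-0.0007 -0.0027]
yoke S +y: outer -x corner [-0.0182  0.0414] outer +x [0.0204 0.0399] D -y outer [-0.0123 -0.0378] [ 0.0297 -0.0361]
yoke S +y: outer -x corner [-0.0156  0.0438] outer +x [0.0229 0.0424] D -y outer [-0.0119 -0.0415] [ 0.0299 -0.0399]
```

Request:
play_rows:
  targets:
    - [[1, -0.15, 0, 0.45, -0.004], [1, 0, 0, 0, 0], [1, 0, 0, 0, 0]]

```text
time: 7.12
ee_pos: [0.5071, 0.0705, 0.1863]
eef_rot: [0.704, -0.704, 0.06, -0.069]
force: [0.4, 0.1, -1.6]
width: 0.294
```

```bash
python3 plan.py .5067 .0701 .155 -.185 4
```

```text
pos [0.5071 0.0705 0.1863] yaw -0.1829 toolY [ 1.180e-02 -1.000e-04 -9.999e-01] F [ 0.38  0.11 -1.59] w 0.294 q6 0.09 t 7.12
n 1 turn/row 0.0021
[-0.07  3.13 -0.05]
```

Request:
play_rows:
  targets:
    - [[1, 0, 0.7, 0, 0], [1, 0, 0.7, 0, 0], [1, 0, 0.3, 0, 0]]

```text
time: 7.5
ee_pos: [0.5072, 0.0706, 0.1681]
eef_rot: [0.704, -0.704, 0.06, -0.069]
force: [0.8, 0.3, -1.1]
width: 0.29
```

```bash
python3 plan.py .5067 .0701 .150 -.185 4
```

```text
pos [0.5072 0.0706 0.1681] yaw -0.1828 toolY [ 1.170e-02 -2.000e-04 -9.999e-01] F [ 0.76  0.31 -1.1 ] w 0.29 q6 0.09 t 7.5
n 1 turn/row 0.0022
[-0.06  1.81 -0.06]
```

Request:
play_rows:
  targets:
    - [[1, -0.05, 0.4, -0.05, 0], [1, 0, 0.4, 0, 0], [1, 0, 0.4, 0, 0]]

```text
time: 7.88
ee_pos: [0.5068, 0.0698, 0.1552]
eef_rot: [0.704, -0.704, 0.06, -0.069]
force: [0.9, -1.2, -1.2]
width: 0.296
```

Request:
play_rows:
  targets:
    - [[1, 0, 0.3, 0, 0], [1, 0, 0.3, 0, 0]]

```text
time: 8.12
ee_pos: [0.5069, 0.0698, 0.1488]
eef_rot: [0.704, -0.704, 0.061, -0.069]
force: [-0.1, -0.1, -1.4]
width: 0.294
```

Request:
play_rows:
  targets:
    - [[1, 0, 0.3, 0, 0], [1, 0, 0.3, 0, 0]]

```text
time: 8.38
ee_pos: [0.507, 0.0698, 0.1424]
eef_rot: [0.704, -0.704, 0.06, -0.069]
force: [-0.6, -1.6, -1.1]
width: 0.291
```

Request:
play_rows:
  targets:
    - [[1, 0, 0.25, 0, 0], [1, 0, 0.25, 0, 0]]

```text
time: 8.62
ee_pos: [0.5066, 0.0699, 0.137]
eef_rot: [0.704, -0.704, 0.061, -0.068]
force: [-2.3, 0.4, 0.3]
width: 0.295
```

Request:
play_rows:
  targets:
    - [[1, -0.08, 0.2, 0, 0], [1, 0, 0.2, 0, 0]]

```text
time: 8.88
ee_pos: [0.5057, 0.0701, 0.1327]
eef_rot: [0.704, -0.704, 0.061, -0.068]
force: [-2.1, -0.8, -0.0]
width: 0.292
```

Request:
play_rows:
  targets:
    - [[1, 0, 0.2, 0, 0], [1, 0, 0.2, 0, 0]]

```text
time: 9.12
ee_pos: [0.5055, 0.07, 0.1283]
eef_rot: [0.704, -0.704, 0.061, -0.068]
force: [-1.3, -0.3, -0.7]
width: 0.291
```

Request:
play_rows:
  targets:
    - [[1, 0, 0.2, 0, 0], [1, 0, 0.2, 0, 0]]

```text
time: 9.38
ee_pos: [0.5056, 0.0695, 0.1251]
eef_rot: [-0.704, 0.705, -0.061, 0.068]
force: [-4.9, -3.3, 11.2]
width: 0.29
```

Request:
play_rows:
  targets:
    - [[1, 0, 0.2, 0, 0], [1, 0, 0.2, 0, 0]]

```text
time: 9.62
ee_pos: [0.5054, 0.069, 0.1228]
eef_rot: [-0.703, 0.705, -0.061, 0.068]
force: [-6.3, -0.1, 10.7]
width: 0.294
```

Request:
play_rows:
  targets:
    - [[1, -0.08, 0.2, 0, 0], [1, 0, 0.2, 0, 0]]

```text
time: 9.88
ee_pos: [0.5052, 0.0691, 0.1209]
eef_rot: [-0.703, 0.705, -0.06, 0.07]
force: [-5.9, -0.9, 11.2]
width: 0.296
```

```bash
python3 plan.py .505 .07 .113 -.185 4; python3 -c "
from h import *
s=robot.sense();print(s['force'],s['wrist_torque'])"
```

```text
pos [0.5052 0.0691 0.1209] yaw -0.183 toolY [ 0.0138 -0.0037 -0.9999] F [-5.86 -0.87 11.16] w 0.296 q6 0.09 t 9.88
n 1 turn/row 0.002
[-0.05  0.79  0.09]
[-5.8554696  -0.86670386 11.1578688 ] [-0.16173883  1.18872239 -0.16920836]
```

Request:
play_rows:
  targets:
    - [[1, -0.12, 0.2, 0.05, 0], [1, -0.05, 0.2, 0, 0]]

```text
time: 10.12
ee_pos: [0.5048, 0.0691, 0.1188]
eef_rot: [-0.703, 0.705, -0.058, 0.071]
force: [-2.4, -0.5, 9.3]
width: 0.292
```

Request:
play_rows:
  targets:
    - [[1, -0.05, 0.2, 0.05, 0], [1, 0, 0.2, 0, 0]]

```text
time: 10.38
ee_pos: [0.5048, 0.0692, 0.1162]
eef_rot: [-0.702, 0.706, -0.057, 0.072]
force: [-4.7, -0.3, 7.1]
width: 0.291
```

Request:
play_rows:
  targets:
    - [[1, -0.08, 0.2, 0, 0], [1, 0, 0.2, 0, 0]]

```text
time: 10.62
ee_pos: [0.5046, 0.0692, 0.1135]
eef_rot: [-0.702, 0.706, -0.057, 0.073]
force: [-4.5, -0.1, 5.4]
width: 0.293
```

Request:
play_rows:
  targets:
    - [[1, -0.05, 0.2, 0, 0]]

```text
time: 10.75
ee_pos: [0.5044, 0.0693, 0.1119]
eef_rot: [-0.702, 0.706, -0.056, 0.073]
force: [-1.5, -0.8, 3.1]
width: 0.292
```

Request:
play_rows:
  targets:
    - [[1, 0, 0.2, 0, 0]]

```text
time: 10.88
ee_pos: [0.5045, 0.0693, 0.1101]
eef_rot: [-0.702, 0.706, -0.056, 0.073]
force: [-3.5, -0.6, 6.2]
width: 0.291
```

Request:
play_rows:
  targets:
    - [[1, -0.05, 0.15, 0, 0]]

```text
time: 11.0
ee_pos: [0.5044, 0.0694, 0.1089]
eef_rot: [-0.702, 0.706, -0.056, 0.074]
force: [-2.0, -1.3, 7.2]
width: 0.291
```

Request:
play_rows:
  targets:
    - [[1, 0, -0.2, 0, 0]]

```text
time: 11.12
ee_pos: [0.5043, 0.0693, 0.1109]
eef_rot: [-0.702, 0.706, -0.056, 0.074]
force: [-1.5, -1.3, -0.5]
width: 0.293
```

Request:
play_rows:
  targets:
    - [[1, 0, -0.15, 0, 0]]

```text
time: 11.25
ee_pos: [0.5043, 0.0693, 0.112]
eef_rot: [-0.702, 0.706, -0.056, 0.074]
force: [-0.3, -0.8, -3.5]
width: 0.287
```

Clicked: the push eased, and backing off turned the vertical force negative, so the catch is holding. Releasing.

Request:
play_rows:
  targets:
    - [[1, 0, 0.08, 0, 0], [0.3, 0, 0, 0, 0], [0.3, 0, 0, 0, 0], [0.3, 0, 0, 0, 0], [0.3, 0, 0, 0, 0]]

```text
time: 11.88
ee_pos: [0.5051, 0.0696, 0.1113]
eef_rot: [-0.703, 0.706, -0.055, 0.074]
force: [0.4, 0.1, 0.3]
width: 0.696
```

Request:
play_rows:
  targets:
    - [[0.3, 0, -1, 0, 0], [0.3, 0, -2, 0, 0], [0.3, 0, -4, 0, 0], [0.3, 0, -5, 0, 0], [0.3, 0, -5, 0, 0]]

```text
time: 12.5
ee_pos: [0.4992, 0.0708, 0.2859]
eef_rot: [-0.703, 0.705, -0.057, 0.072]
force: [0.6, -1.0, -0.7]
width: 0.697
```

Run:
```python
from h import *
a=cap('scene','scene3'); b=cap('side','side3')
A=cv2.imread('pics/scene3.png'); B=cv2.imread('pics/side3.png')
k=lambda i,x,y:cv2.resize(i[y:y+120,x:x+80],(400,600),interpolation=cv2.INTER_CUBIC)
cv2.imwrite('pics/done.png',np.hstack([k(A,330,150),k(B,240,130)]))
s=robot.sense(); print(s['ee_pos'],s['force'],s['width'],s['time'])
```

```text
[0.50096026 0.07076567 0.28949861] [ 0.29681347  0.16603527 -0.22837548] 0.7009854292619427 12.6
```

View pics/done.png

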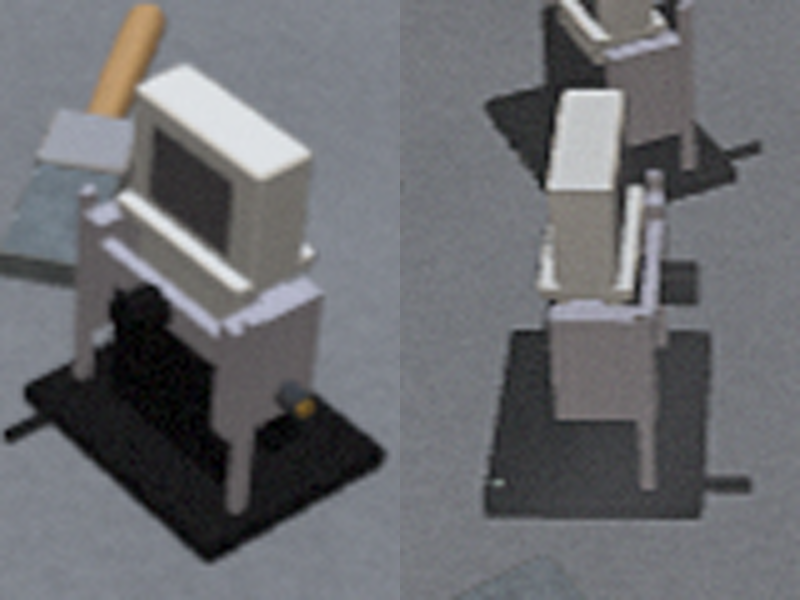

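The logger stands in the cradle with its collar just above the yoke top (side ~290 vs ~310, scene ~290 vs ~300). I'll check its height, and that it stays put over a second.

Request:
play_rows:
  targets:
    - [[0.3, 0, -1, 0, 0], [0.3, 0, 0, 0, 0], [0.3, 0, 0, 0, 0], [0.3, 0, 0, 0, 0], [0.3, 0, 0, 0, 0]]

```text
time: 13.22
ee_pos: [0.4996, 0.0709, 0.2978]
eef_rot: [-0.703, 0.705, -0.055, 0.074]
force: [0.6, -0.5, 0.1]
width: 0.703
```

Run:
```python
from fit import *
S,D=load('scene3'),load('side3')
s=lambda p:(np.array(p)+.5)/5-.5+[330,150]
d=lambda p:(np.array(p)-[400,0]+.5)/5-.5+[240,130]
o=[(S,s(p),m) for p,m in [((188,65),(-1,-1)),((312,155),(-1,1)),((262,182),(1,1)),((136,92),(1,-1))]]+[(D,d(p),m) for p,m in [((562,90),(-1,1)),((622,91),(1,1)),((614,191),(1,-1)),((548,190),(-1,-1))]]
for n,q in (('both',o),('S',o[:4]),('D',o[4:])):
    f=lambda v:np.concatenate([proj(c,rect([v[1] if n=='both' else .5058,v[2] if n=='both' else .0708,-.185],.013,.035,sg)+[v[0]])-p for c,p,sg in q])
    r=least_squares(f,[.157,.5058,.0708]); print(n,'top z,x,y',r.x.round(4),np.abs(r.fun).max().round(1))
a=cap('scene','scene4'); cap('side','side4')
for n in('scene','side'):
    A=cv2.imread(f'pics/{n}3.png').astype(int);B=cv2.imread(f'pics/{n}4.png').astype(int); R=(slice(150,270),slice(330,410)) if n=='scene' else (slice(130,240),slice(240,320))
    print(n,'diff 3-4 in cradle crop',np.abs(A-B)[R].max(), np.abs(A-B)[R].mean().round(2))
    A=cv2.imread(f'pics/{n}0.png').astype(int); m=(np.abs(A-B).max(2)>50).astype(np.uint8); k,_,st,_=cv2.connectedComponentsWithStats(m); print([x.tolist() for x in st[1:] if x[4]>25])
```

```text
both top z,x,y [0.1534 0.5065 0.0716] 1.5
S top z,x,y [0.1538 0.5058 0.0708] 1.6
D top z,x,y [0.1527 0.5058 0.0708] 1.4
scene diff 3-4 in cradle crop 22 2.35
[[324, 0, 164, 121, 8402], [570, 0, 55, 36, 1237], [441, 46, 15, 25, 204], [491, 63, 118, 91, 5042], [557, 87, 9, 7, 41], [392, 98, 72, 60, 2663], [264, 143, 35, 13, 238], [269, 154, 20, 18, 256], [357, 163, 35, 23, 323], [264, 167, 30, 10, 71], [357, 175, 29, 38, 461], [272, 179, 20, 11, 130]]
side diff 3-4 in cradle crop 17 2.76
[[50, 0, 9, 5, 30], [239, 0, 41, 24, 675], [56, 5, 33, 27, 622], [239, 70, 14, 23, 185], [60, 72, 64, 47, 1943], [287, 76, 8, 14, 99], [10, 96, 48, 34, 762], [0, 141, 79, 91, 3381], [75, 143, 98, 99, 4874], [269, 148, 16, 25, 276], [274, 167, 15, 24, 105], [268, 181, 12, 10, 76], [291, 229, 34, 52, 701], [46, 230, 33, 16, 296]]
```

```bash
python3 -c "
from station import robot
print(robot.hand_in())"
```

```text
the job is handed in; nothing more can be done
None
```

The climate logger is docked in the empty reading cradle. The catch holds it, and I handed the job in at about 13.3 s of the 61 s allowed.

- **Press:** the force reading peaked at about 11 N upward, roughly 12.5 N with the logger's weight, and eased as the ball snapped in. When I backed off slightly, the force turned to a pull of about 3.5 N, so the catch was holding. Then I let go.
- **Height after release:** the logger's top is at about 153 mm, which puts its underside near 38 mm. If the catch were not holding, it would sit at 54 mm.
- **Stays put:** pictures taken about 0.6 s apart showed no movement in the cradle, with the gripper clear above it.
- **Other objects:** comparing start and end pictures showed no change at the pot, the brush or the second cradle with its logger.

**Disagreements:** while I was lining up, the cameras differed by up to about 8 mm on where the held logger was. During insertion I also felt up to about 6 N of sideways force and eased it by shifting the grip 1–2 mm toward −x.

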